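# Feed the slide plate under the drag spring

## Robot

A 6-joint arm with a two-finger parallel gripper is mounted at the origin on a cart in front of the work surface, level with it; the furniture and walls round the work are solid. World frame = base frame: x ahead of the robot, y to its left, z up, the work surface at z = 0. Lengths are in mm, angles in rad, forces in N, time in s.
With the tool pointing down it reaches from about 350 to 875 mm from the base axis. Payload 4.2 kg.
Tool frame: the origin (TCP) lies midway between the tips of the shut fingers; the grasp point (between the pads) lies 19 mm behind it; z points along the fingers, y is the line along which they close (so a half turn about z gives the same grasp; the last joint's range is limited). The gripper opens to 85 mm and grips with 20 to 120 N. Pads are 22 mm wide; open, the fingers measure 114 mm over their backs; the gripper's body (76 mm by 85 mm) begins 54 mm behind the grasp point. The pads swing forward as they close: fully open they stand 13 mm farther back than shut.
Start: joints at [1.582, 0.385, 0.008, 0, -1.194, -0.259], TCP at [153.263, 605.896, 192.912] pointing down, gripper open.
Joint ranges: [-3.14, 3.14], [-1.21, 2.06], [-1.07, 1.41], [-3.16, 2.05], [-2.99, -0.16], [-3.1, 3.1]. Speed limits (rad/s): [2.79, 2.79, 3.14, 3.14, 3.14, 3.14].

## Interface

Orientations are given as a unit quaternion [x, y, z, w].
In Python, from bench import * gives the robot as it stands.
- The arm moves only by the tool drive_tool, never from a script. Its argument "plan" is a list that holds one entry, the list of rows, each a list of 5 numbers: the closure, from -1 (fully open) to 1 (shut), then the shift along the world's x, y, z in mm, then the turn about the world's z in degrees. A call has 1 to 20 rows; each row shifts and turns the commanded pose from where the row before left it; what a row does not reach is not made up. A row lasts 1/12 s, in which the tool goes at most 41.7 mm and 7.16 degrees, less where a joint would pass 70% of its speed; a pose out of reach is approached as far as the arm can. A call is refused whole if a number of a shift passes 41.7 or a number of a turn 7.16, either way. A call with a gripper value outside its range is refused whole. The fingers move at their own pace and stop on an object; the grip force is fixed at half the most. Time passes only in rows, so rows that do not move let the fingers close. It gives the time, the measured TCP pose, the force, the opening and the grip force at its end, in the units of the state.
- read_state(): the state, without advancing time (a new reading comes with each control period).
- get_image(name): name is "side" or "top"; returns (picture, depth): 420x560x3 uint8, red, green, blue; 420x560 float32, mm along the optical axis (not along the pixel's ray), 0 where there is no reading.
- camera_model(name): a dict with "fx", "fy", "cx", "cy" (pixels), "distortion" ([k1, k2, p1, p2, k3] as OpenCV has them; the pictures are not rectified), "R" (3x3) and "t" (3): a world point X has camera coordinates R X + t. Camera axes: x right, y down, z forward; pixel columns grow to the right and rows downward; lengths in mm; the calibration is good to about 2 mm. A picture is of the moment at which its call begins. camera_model takes no time and is no camera call.
- job_done(): hands the job in; it is judged then, once.
The state is a dict: "clock": time; "joints": joint angles; "joint_vel": joint speeds; "joint_efforts": joint torques, N m; "position": TCP position; "ee_rot": TCP orientation; "contact_force": force on the tool from outside, world axes, zero at the start; "wrist_torque": the same for the moment, N m; "gripper_width": finger opening in mm; "grasp_force": force on a finger pad.
Only numpy, scipy, OpenCV 4.12 (cv2) and the standard library are available. Lean on these libraries where they do the work, as an engineer would, in place of code of your own. Each camera call takes 0.05 s, during which the arm holds its last target. There are 200 camera calls.

## Task

Feed the flat plate along its loading track to the end stop: press it down hard with the fingertips just behind its raised rib, so that its sprung-up nose dips below the crossbar, and keep pressing while you slide it forward under the bar and the drag spring until it sits flat and fully home against the stop, then let go. Only press and push: do not pinch, lift or carry the plate, keep your fingers off the spring, and leave the spanner, the bush and the chuck key beside the track where they lie.

Things in the scene. Friction and masses are not known exactly. Their poses are not given: they have to be found in the camera images.
- track: the loading track of a drill jig, fixed to the table: steel base 100 x 350 mm with an oiled running floor 12 mm above the table. Origin on the table surface; x across the track, y along it in the feed direction, z up. The base runs from y = -185 to +165 mm. Guide rails, 8 mm above the floor and 64 mm apart, line both sides
- bar (a point): middle of the lower near edge of the fixed grey crossbar that bridges the track from track y = 60 to 78 mm. The bar's underside is 15 mm above the floor, its top 25 mm, its screw heads 30 mm
- stop_face (a point): point on the track's floor in the middle of the face of the end stop (a block 12 mm high above the floor) at track y = 150 mm; the nose of the plate must come against it
- slide_plate: loose aluminium plate 60 x 200 x 12 mm, about 0.35 kg, lying lengthwise between the rails. Origin: centre of its underside; y points to its nose (the end towards bar and stop), z up. At the start the lift pad holds the nose 7 to 10 mm above the floor, tail on the floor, so the nose would butt against the bar. The nose starts 15 to 35 mm short of the bar, 105 to 125 mm from the stop
- plate_nose (a point): middle of the lower edge of the plate's nose end (plate y = 100 mm, underside)
- press_spot (a point): where to press: ribbed patch on the plate's top face, 12 mm above its underside, at plate y = -14 mm. Pressing it flat there takes about 10 to 13 N; 13 to 20 N is good while sliding. In front of it a rib 44 mm wide, 6 mm thick, 5 mm high stands across the plate at plate y = 2 to 8 mm, to push against
- lift_pad: round sprung brass pad 22 mm across in the track's floor at track y = 12 mm; origin at its top, on its axis. It stands 7 mm proud of the floor when free and goes down flush; spring force 6 N when up, 7.4 N when flush. In the last 19 mm of the way a slot in the plate's underside comes over the pad and the plate lies flat by itself
- leaf_spring: the drag spring: a springy steel leaf 40 mm wide, 56 mm long, hinged at the far side of the bar (origin on the hinge, track y = 80 mm, 18.5 mm above the floor) and sloping down in the feed direction; its tip, at track y = 126 mm, is 7 mm above the floor at rest. The plate lifts it as it passes beneath; it then presses on the plate with about 6 N. Not to be touched by the robot
- spanner: open-ended and ring spanner, steel, 146 x 26 x 6 mm, lying beside the track; origin at the middle of its underside. To be left alone
- bush: drill bush, brass-coloured flanged sleeve 26 mm across, 22 mm high, standing beside the track; origin at the middle of its underside. To be left alone
- chuck_key: T-shaped dark chuck key, 78 x 60 x 18 mm, lying beside the track; origin at the middle of its underside. To be left alone
There are look-alikes about, which are no part of the job. Several things have the shape of the slide_plate; the one meant has the colours described above.

How it is judged (in metres and radians):
On the way, in this order (a step that is already met when the one before it is completed fails the run):
1. the fingers press the plate's nose down below the height of the bar, in front of it (z of plate_nose in the frame of track below 0.0155 m and y of plate_nose in the frame of track below 0.062 m and contact force between the fingers and slide_plate above 6 N), for 0.05 s.
2. still pushed by the fingers, the nose comes out past the tip of the drag spring, the plate beneath it (y of plate_nose in the frame of track above 0.13 m and z of plate_nose in the frame of track below 0.016 m and contact force between the fingers and slide_plate above 2 N).
At the end, for the whole second after the job is handed in: the nose of the plate is within 4 mm of the end stop, the plate lies flat on the floor of the track (nose no more than 2 mm up, tilt under 0.02 rad) and at rest, with the drag spring pressing on it (y of plate_nose in the frame of stop_face above -0.004 m and z of plate_nose in the frame of stop_face below 0.002 m and angle between slide_plate's own z axis and vertical below 0.02 rad and contact force between leaf_spring and slide_plate above 1.5 N and linear speed of slide_plate below 0.01 m/s); the robot touches nothing.
It fails at once if the plate is lifted or carried out of its track (z of slide_plate in the frame of track above 0.0205 m or angle between slide_plate's own z axis and vertical above 0.12 rad).
It fails at once if the robot touches the drag spring (contact force between any of the arm, the fingers and leaf_spring above 1 N).
It fails at once if the spanner, bush or chuck key is disturbed (distance of any of spanner, bush, chuck_key from where it was at the start of the episode above 0.015 m).
It also fails if it takes over 35 s, if anything falls off the work surface, if the arm or the gripper's body presses on something with over 40 N, if the wrist force passes 120 N, or if a joint passes its speed limit or range.

## Working session

There is one attempt and no reset: what is moved stays moved. The work goes in short steps, Python scripts to look and compute and a tool call to move; the robot and the scene stay as the last step left them, time stands still between calls to the robot, and variables do not carry over. Pictures are saved under pics/ and viewed, at most 11 in all, crops included, and the job is handed in when it is done.

Besides the shell and the picture viewer there is one more tool, called after ">>>" as a command line: name --argument value ..., lists and objects as JSON in quotes. drive_tool: Moves the arm, as the interface text tells. Its arguments: {"type":"object","properties":{"plan":{"type":"array"}},"required":["plan"]}

```bash
mkdir -p pics
cat > h.py <<'E'
from bench import *
import numpy as np, cv2
def cam(n):
    c=camera_model(n);K=np.array([[c["fx"],0,c["cx"]],[0,c["fy"],c["cy"]],[0,0,1.]])
    return K,np.array(c["distortion"],float),np.array(c["R"]),np.array(c["t"]).ravel()
def ray(n,u,v):
    K,D,R,t=cam(n);p=cv2.undistortPoints(np.array([[[u,v]]],float),K,D)[0,0]
    return -R.T@t, R.T@np.array([p[0],p[1],1])
def atz(n,u,v,z):
    o,d=ray(n,u,v);return o+d*(z-o[2])/d[2]
def proj(n,X):
    K,D,R,t=cam(n);return cv2.projectPoints(np.array(X,float).reshape(-1,3),cv2.Rodrigues(R)[0],t,K,D)[0][:,0]
E
python3 - <<'E'
from h import *
for n in("top","side"):
    p,d=get_image(n);np.savez(f"{n}0.npz",p=p,d=d);cv2.imwrite(f"pics/{n}0.png",cv2.resize(p[:,:,::-1],(800,600),interpolation=cv2.INTER_CUBIC))
    o,_=ray(n,280,210);print(n,o,cam(n)[0][0,0])
s=read_state();print(s)
E
```

```text
top [530.77208564  19.9907442  890.23419   ] 398.61966727537396
side [-110.83016531   29.00779163  685.48130521] 535.7866545090945
{'clock': 0.1, 'joints': array([ 1.58157860e+00,  3.85487146e-01,  6.75660474e-03, -4.03717095e-04,
       -1.19403213e+00, -2.58605727e-01]), 'joint_vel': array([ 1.71547820e-03, -7.79398947e-04,  2.15507575e-03,  1.05625384e-03,
       -8.15393296e-05,  4.21607333e-04]), 'joint_efforts': array([-2.18160121e-04, -3.93318307e+01,  1.88928777e+01,  4.19793874e+00,
       -2.60389104e-03,  3.31567648e-06]), 'position': array([153.15612971, 605.31920782, 191.92888675]), 'ee_rot': array([ 9.92323058e-01, -1.23668698e-01, -5.39002873e-05,  9.99463160e-04]), 'contact_force': array([ 0.18275315, -0.36774845,  0.43371813]), 'wrist_torque': array([-0.00019816, -0.02730439,  0.00877331]), 'grasp_force': 0.0, 'gripper_width': 85.47927581180767}
```

View pics/top0.png

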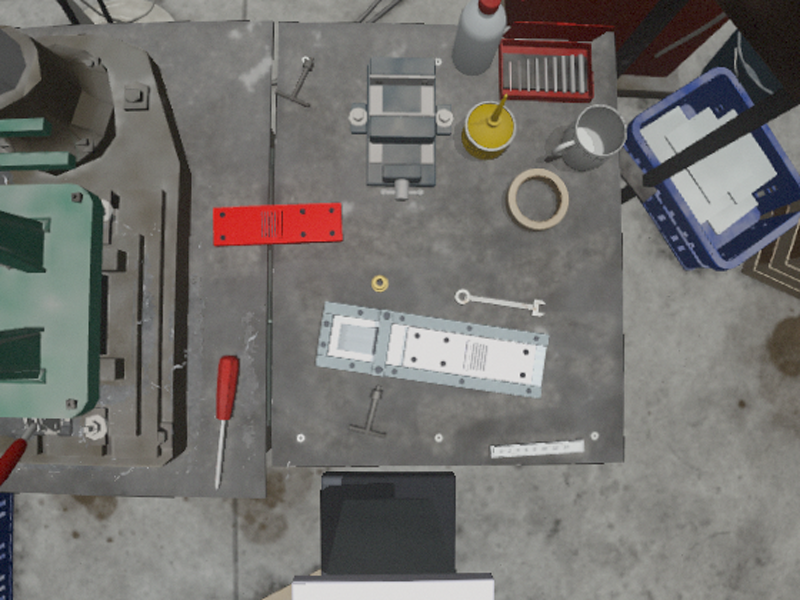

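View pics/side0.png

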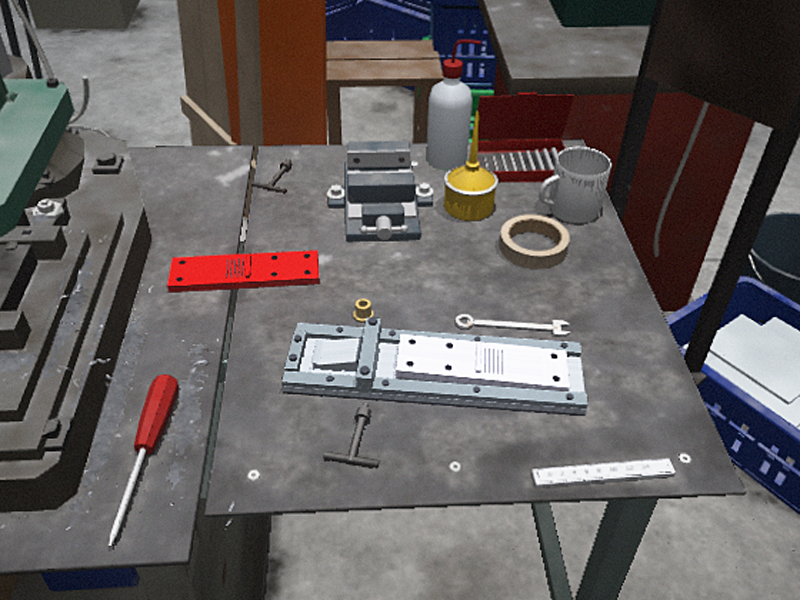

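The top view shows the track at 800-px (318–548, 302–397), feeding to the left (+y). The bar is at u≈383, the white plate spans about 390–545, and its ribbed patch is at (475, 356). The bush is at (380, 283), the spanner at (500, 302) and the chuck key at (372, 412). I'll enlarge both views.

Run:
```python
from h import *
for n,(u0,v0,w,h) in dict(top=(215,200,180,90),side=(190,215,230,80)).items():
    p=np.load(f"{n}0.npz")["p"][v0:v0+h,u0:u0+w,::-1]
    k=800/w;cv2.imwrite(f"pics/{n}c.png",cv2.resize(p,None,fx=k,fy=k,interpolation=cv2.INTER_CUBIC));print(n,k)
```

```text
top 4.444444444444445
side 3.4782608695652173
```

View pics/topc.png

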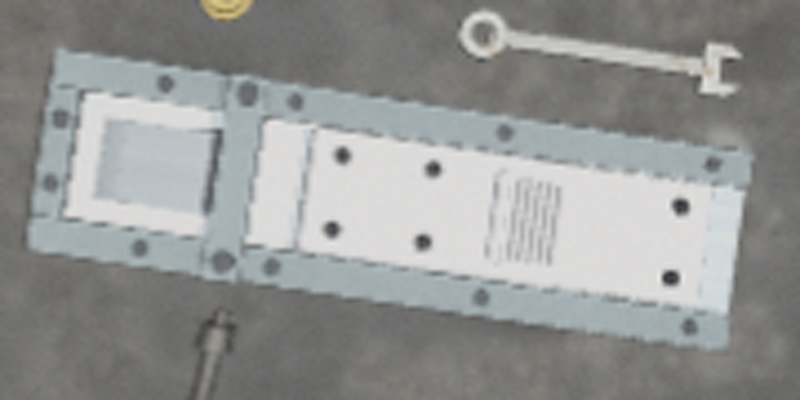

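View pics/sidec.png

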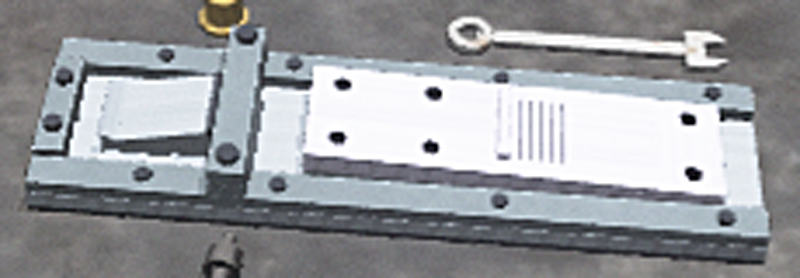

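The top crop shows the track corners at (58,50), (28,248), (752,152) and (727,348). The rib is at about (497,216), the ribbed patch centre at about (534,221), and the plate nose edge runs (312,128)–(298,250). In the side crop the corners are (65,38), (755,88) and (768,240), the rib is at (503,121) and the patch centre at (541,132).

Run:
```python
from h import *
T=lambda u,v,z:atz("top",215+(u+.5)/4.4444-.5,200+(v+.5)/4.4444-.5,z)
S=lambda u,v,z:atz("side",190+(u+.5)/3.4783-.5,215+(v+.5)/3.4783-.5,z)
c=[T(58,50,20),T(28,248,20),T(752,152,20),T(727,348,20)]
print("corners",np.round(c,1)); f=(c[0]+c[1])/2;b=(c[2]+c[3])/2
y=(f-b)[:2];print("len",np.linalg.norm(y),"width",np.linalg.norm(c[0]-c[1]),np.linalg.norm(c[2]-c[3]))
y/=np.linalg.norm(y);x=np.array([y[1],-y[0]]);o=(f+b)[:2]/2+y*10
print("yaw",np.degrees(np.arctan2(-y[0],y[1])),"y",y,"org",o)
loc=lambda P:np.round([(P[:2]-o)@x,(P[:2]-o)@y],1)
for nm,P in dict(ribT=T(497,216,34),ribS=S(503,121,34),patT=T(534,221,29),patS=S(541,132,29),noseT=T(305,189,32),noseS=S(310,113,32),tailT=T(703,244,24),tailS=S(723,150,25),
  sc1=S(65,38,20),sc2=S(755,88,20),sc4=S(768,240,20),barT1=T(247,92,40),barT2=T(222,262,40),barS1=S(246,34,40),barS2=S(227,153,40),bush=T(226,5,20),key=T(216,320,10),sp=T(485,35,5)).items(): print(nm,np.round(P[:2],1),loc(P))
d=np.load("top0.npz")["d"];K,D,R,t=cam("top")
def dep(u,v):
    uu=215+u/4.444;vv=200+v/4.444;o_,r=ray("top",uu,vv);z=d[int(round(vv)),int(round(uu))];return (o_+r*z)[2]
print("z",[(q,round(dep(*q),1)) for q in[(330,190),(450,200),(600,220),(690,250),(400,285),(270,180)]])
```

```text
corners [[ 587.3  104.8   20. ]
 [ 490.2  118.7   20. ]
 [ 538.1 -240.    20. ]
 [ 440.7 -226.9   20. ]]
len 348.7109841798243 width 98.02498145496718 98.32832137483254
yaw -8.139096742470599 y [0.14157676 0.98992728] org [515.49158432 -50.9356617 ]
ribT [ 506.7 -109.5] [ -0.4 -59.2]
ribS [ 505.6 -110. ] [ -1.4 -59.8]
patT [ 504.1 -128.4] [ -0.3 -78.3]
patS [ 502.3 -128.4] [ -2.1 -78.6]
noseT [519.6 -16.2] [-0.8 35. ]
noseS [517.  -17.3] [-3.3 33.5]
tailT [ 492.5 -213.8] [   0.3 -164.4]
tailS [ 490.4 -215.3] [  -1.5 -166.2]
sc1 [587.5 104.6] [ 49.3 164.2]
sc2 [ 536.2 -242.6] [  47.7 -186.8]
sc4 [ 438.1 -225.3] [ -52.  -183.6]
barT1 [566.2  12.1] [41.3 69.6]
barT2 [484.7  23.8] [-41.   69.6]
barS1 [565.5  12.1] [40.6 69.5]
barS2 [485.1  23.7] [-40.7  69.6]
bush [609.9  22.4] [83. 86.]
key [454.4  26.8] [-71.5  68.3]
sp [ 596.9 -107.9] [ 88.6 -44.9]
z [((330, 190), np.float64(30.9)), ((450, 200), np.float64(27.9)), ((600, 220), np.float64(27.5)), ((690, 250), np.float64(24.0)), ((400, 285), np.float64(21.8)), ((270, 180), np.float64(11.2))]
```

The two views agree to about 2 mm. The track yaw is −8.1°, the plate nose is at track y≈35 (115 mm of travel) and the rib is at y≈−59.5. I'll swing over with the fingers shutting, tool y across the track.

>>> drive_tool --plan '[[[1,0,-32,0,-6],[1,0,-32,0,-6],[1,0,-32,0,-6],[1,0,-32,0,-6],[1,0,-32,0,-6],[1,0,-32,0,-6],[1,0,-32,0,-6],[1,21,-26,0,-6],[1,21,-26,0,-6],[1,21,-26,0,-6],[1,21,-26,0,-6],[1,21,-26,0,-6],[1,21,-26,0,-6],[1,21,-26,0,-6]]]'

```text
clock: 1.27
position: [300.6, 198.3, 192.9]
ee_rot: [-0.653, 0.757, 0.0, 0.0]
contact_force: [0.7, -0.6, 1.1]
gripper_width: 0.1
grasp_force: 0.0
```

>>> drive_tool --plan '[[[1,18,-30,0,0],[1,18,-30,0,0],[1,18,-30,0,0],[1,18,-30,0,0],[1,18,-30,0,0],[1,18,-30,0,0],[1,18,-30,0,0],[1,19,-30,0,0],[1,19,-30,0,0],[1,19,-30,0,0],[1,20,-28,-20,0.3],[1,0,0,-35,0],[1,0,0,-35,0],[1,0,0,-35,0],[1,0,0,-22,0],[1,0,0,0,0]]]'

```text
clock: 2.6
position: [498.6, -128.2, 40.7]
ee_rot: [-0.656, 0.755, 0.004, -0.004]
contact_force: [-0.8, -0.5, -0.1]
gripper_width: 0.3
grasp_force: 0.0
```

Run:
```python
from h import *
s=read_state();print(s["position"],s["contact_force"])
p,d=get_image("side");p=p[180:300,250:410,::-1]
cv2.imwrite("pics/s1.png",cv2.resize(p,None,fx=5,fy=5,interpolation=cv2.INTER_CUBIC))
```

```text
[ 498.56350681 -128.17075326   40.72523408] [-0.76455557 -0.47470132 -0.09480933]
```

View pics/s1.png

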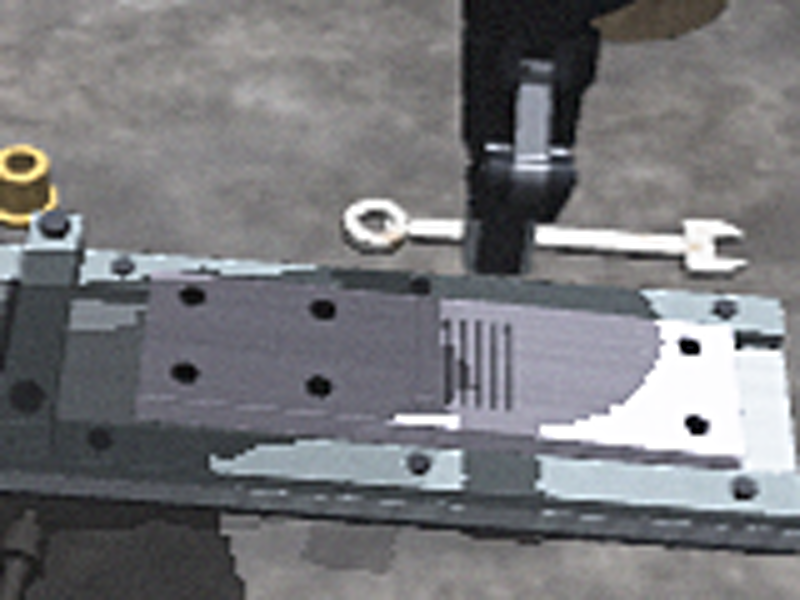

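Run:
```python
from h import *
s=read_state();P=s["position"];print(s["clock"],P,s["joints"],s["joint_vel"].round(3),s["ee_rot"])
a=proj("side",[P,P+[0,0,30]]);print(a,(a-[250,180])*5)
p,d=get_image("top");np.savez("top1.npz",p=p,d=d)
_,d2=get_image("side")
for u,v in[(500,262),(500,255),(510,210)]:
    uu,vv=250+u/5,180+v/5;o,r=ray("side",uu,vv);print((o+r*d2[int(vv),int(uu)]).round(1))
print(proj("top",[P]))
p=p[150:330,200:440,::-1];cv2.imwrite("pics/t1.png",cv2.resize(p,None,fx=3.3,fy=3.3,interpolation=cv2.INTER_CUBIC))
```

```text
2.65 [ 501.07614234 -128.30505752   43.62709317] [ 6.33393289e-02  3.71657442e-01 -4.44176714e-01 -1.53565904e-04
 -7.61580622e-01 -2.01357913e-01] [ 0.003 -0.058  0.069  0.026 -0.013  0.001] [-0.65661987  0.75421442  0.00205266 -0.00259621]
[[346.07010599 247.06783982]
 [347.90112132 234.23386989]] [[480.35052995 335.33919909]
 [489.50560662 271.16934945]]
[ 580.5 -152.1   -1.2]
[ 493.7 -129.1   88.1]
[ 487.7 -128.6  113.6]
[[335.87348198 250.97546514]]
```

View pics/t1.png

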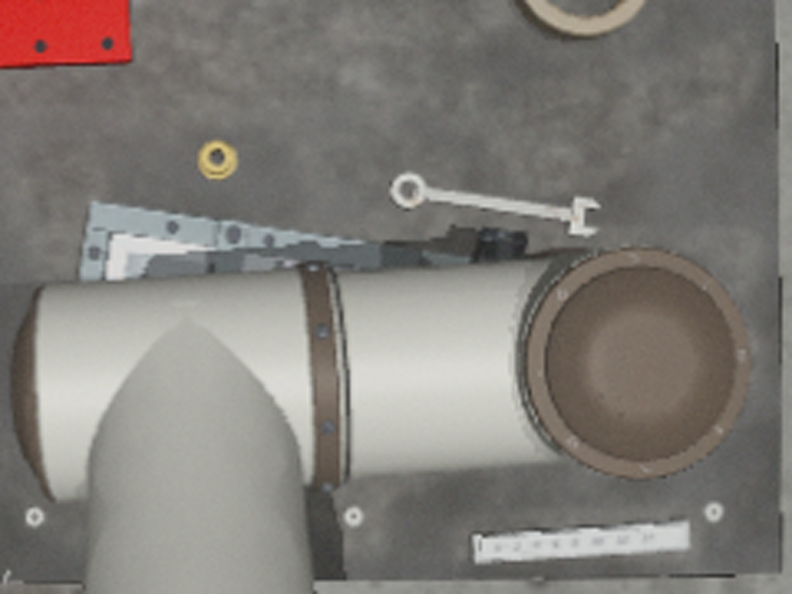

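The top view is mostly blocked by the arm. In the side crop the dark finger column at u≈470–525 ends at v≈275, while the measured TCP projects to (480, 335). I'll check this with the depth map.

Run:
```python
from h import *
p,d=get_image("side");s=read_state();P=s["position"];print(s["clock"],P,s["contact_force"],s["gripper_width"])
for u in(344,347,350,353):
  print(u)
  for v in range(222,256,3):
    o,r=ray("side",u,v);print(v,(o+r*d[v,u]).round(0),p[v,u])
```

```text
2.8 [ 504.92696941 -128.07778605   47.7165387 ] [ 0.68398944 -0.95524425  0.32370349] -0.23285055916287586
344
222 [ 500. -119.  103.] [87 90 97]
225 [ 499. -119.   97.] [87 90 97]
228 [ 498. -120.   91.] [73 76 82]
231 [ 582. -141.    2.] [141 141 136]
234 [ 575. -140.    0.] [61 61 61]
237 [ 546. -134.   22.] [ 91 100 103]
240 [ 531. -131.   30.] [169 165 182]
243 [ 524. -130.   30.] [168 168 185]
246 [ 519. -129.   28.] [179 180 195]
249 [ 511. -128.   29.] [176 175 191]
252 [ 505. -127.   28.] [182 178 197]
255 [ 498. -126.   28.] [175 174 188]
347
222 [ 490. -121.  111.] [34 34 33]
225 [ 492. -122.  104.] [26 30 32]
228 [ 492. -123.   97.] [30 30 33]
231 [ 581. -146.    2.] [141 135 137]
234 [ 575. -146.    0.] [56 53 55]
237 [ 544. -139.   24.] [ 93 100 105]
240 [ 534. -137.   27.] [140 144 154]
243 [ 523. -135.   30.] [164 162 182]
246 [ 519. -134.   28.] [180 179 195]
249 [ 512. -133.   27.] [178 178 196]
252 [ 504. -132.   29.] [180 180 196]
255 [ 497. -131.   28.] [174 175 192]
350
222 [ 494. -127.  108.] [34 33 36]
225 [ 494. -128.  101.] [34 35 40]
228 [ 491. -128.   98.] [33 35 33]
231 [ 582. -152.    1.] [146 145 140]
234 [ 573. -150.    3.] [56 55 53]
237 [ 548. -145.   20.] [ 95 102 106]
240 [ 540. -143.   21.] [105 113 120]
243 [ 524. -140.   29.] [171 167 185]
246 [ 519. -139.   27.] [146 146 162]
249 [ 509. -138.   30.] [179 175 192]
252 [ 504. -137.   28.] [179 178 195]
255 [ 496. -136.   29.] [180 176 192]
353
222 [ 491. -131.  111.] [25 25 30]
225 [ 491. -132.  104.] [32 31 34]
228 [ 491. -132.   98.] [26 22 27]
231 [ 582. -158.    0.] [135 130 128]
234 [ 575. -157.   -0.] [49 47 50]
237 [ 545. -149.   22.] [ 95 102 110]
240 [ 539. -149.   21.] [ 90  97 101]
243 [ 525. -145.   28.] [167 167 182]
246 [ 515. -143.   31.] [168 167 186]
249 [ 509. -143.   30.] [170 171 186]
252 [ 503. -142.   29.] [165 168 182]
255 [ 498. -141.   28.] [169 167 183]
```

The readings are still settling, and the visible fingertip looks about 45 mm higher than the reported TCP. I'll let it settle, then compare again.

>>> drive_tool --plan '[[[1,0,0,0,0],[1,0,0,0,0],[1,0,0,0,0],[1,0,0,0,0],[1,0,0,0,0]]]'

```text
clock: 3.22
position: [503.5, -128.1, 46.4]
ee_rot: [-0.657, 0.754, -0.0, 0.0]
contact_force: [-0.2, 0.5, -0.1]
gripper_width: 0.1
grasp_force: 0.0
```

Run:
```python
from h import *
p,d=get_image("side");s=read_state();P=s["position"];print(s["clock"],P,s["joints"],s["joint_vel"].round(3))
a=proj("side",[P]);print(a,(a[0]-[200,80])*3)
for u in(346,350):
  for v in range(200,238,3):
    o,r=ray("side",u,v);print(u,v,(o+r*d[v,u]).round(0))
p=p[80:280,200:440,::-1].copy();p=cv2.resize(p,None,fx=3,fy=3,interpolation=cv2.INTER_CUBIC)
cv2.drawMarker(p,tuple(int(q) for q in (a[0]-[200,80])*3),(0,0,255),0,15,1);cv2.imwrite("pics/s2.png",p)
```

```text
3.2667 [ 503.41104741 -128.08184496   46.26099252] [ 6.35716345e-02  3.67706386e-01 -4.41866073e-01  1.82662975e-05
 -7.60551184e-01 -2.01364130e-01] [-0.001  0.005 -0.002  0.     0.001 -0.   ]
[[345.88098897 244.95780976]] [437.64296691 494.87342927]
346 200 [ 491. -115.  157.]
346 203 [ 489. -115.  153.]
346 206 [ 489. -116.  146.]
346 209 [ 449. -107.  176.]
346 212 [ 454. -109.  166.]
346 215 [ 451. -109.  163.]
346 218 [ 466. -113.  143.]
346 221 [ 492. -120.  112.]
346 224 [ 489. -120.  108.]
346 227 [ 490. -121.  100.]
346 230 [ 498. -123.   87.]
346 233 [ 577. -144.    1.]
346 236 [ 549. -138.   21.]
350 200 [ 476. -118.  170.]
350 203 [ 488. -121.  153.]
350 206 [ 451. -113.  180.]
350 209 [ 446. -112.  179.]
350 212 [ 444. -112.  175.]
350 215 [ 450. -114.  164.]
350 218 [ 472. -121.  137.]
350 221 [ 489. -126.  114.]
350 224 [ 489. -126.  108.]
350 227 [ 492. -128.   99.]
350 230 [ 496. -130.   88.]
350 233 [ 578. -152.   -0.]
350 236 [ 548. -145.   22.]
```

View pics/s2.png

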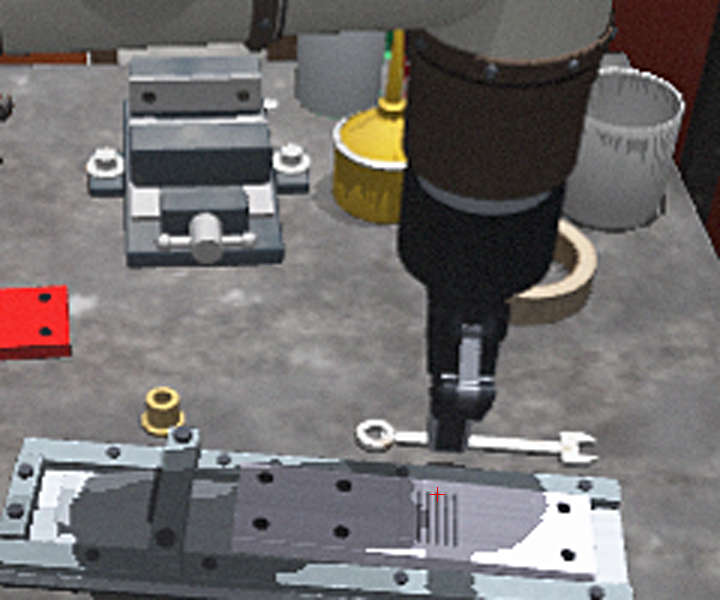

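The marker is the reported TCP at (437, 495). The fingertip appears at (450, 453), so its xy agrees but it looks up to about 33 mm higher. I'll descend with care and let the contact force settle where the tip is.

>>> drive_tool --plan '[[[1,0,0,-6,0],[1,0,0,-4,0],[1,0,0,-3,0],[1,0,0,-2,0],[1,0,0,0,0]]]'

```text
clock: 3.68
position: [502.7, -128.1, 30.1]
ee_rot: [-0.657, 0.754, 0.001, -0.001]
contact_force: [-0.5, 0.3, -0.3]
gripper_width: 0.2
grasp_force: 0.0
```

>>> drive_tool --plan '[[[1,0,0,-2,0],[1,0,0,-2,0],[1,0,0,0,0],[1,0,0,0,0]]]'

```text
clock: 4.02
position: [503.2, -128.1, 26.8]
ee_rot: [-0.657, 0.754, 0.0, -0.0]
contact_force: [0.0, -0.3, 1.2]
gripper_width: 0.2
grasp_force: 0.0
```

>>> drive_tool --plan '[[[1,0,0,-2,0],[1,0,0,0,0],[1,0,0,0,0]]]'

```text
clock: 4.27
position: [503.2, -128.1, 24.9]
ee_rot: [-0.657, 0.754, 0.0, -0.0]
contact_force: [-0.6, 0.9, 0.1]
gripper_width: 0.1
grasp_force: 0.0
```

There is no contact at 24.9, so the tip really is higher than reported. I'll continue in guarded steps.

>>> drive_tool --plan '[[[1,0,0,-4,0],[1,0,0,-4,0],[1,0,0,-3,0],[1,0,0,-2,0],[1,0,0,0,0],[1,0,0,0,0]]]'

```text
clock: 4.77
position: [503.2, -128.1, 11.7]
ee_rot: [-0.657, 0.754, 0.0, -0.0]
contact_force: [-0.7, 0.4, 0.2]
gripper_width: -0.2
grasp_force: 0.0
```

Run:
```python
from h import *
p,d=get_image("side");s=read_state();P=s["position"];print(s["clock"],P,s["contact_force"])
for v in range(228,250,2):
    print(v,[str((o+r*d[v,u]).round(0)) for u in(342,346,350,354,358) for o,r in[ray("side",u,v)]])
p=p[190:290,270:430,::-1];cv2.imwrite("pics/s3.png",cv2.resize(p,None,fx=5,fy=5,interpolation=cv2.INTER_CUBIC))
```

```text
4.8167 [ 503.29591964 -128.12409872   11.83648598] [-0.62280203  0.52423899 -0.03491041]
228 ['[ 483. -113.  106.]', '[ 445. -110.  142.]', '[ 445. -116.  142.]', '[ 443. -121.  144.]', '[ 444. -127.  143.]']
230 ['[ 478. -112.  107.]', '[ 444. -110.  140.]', '[ 443. -115.  141.]', '[ 442. -121.  141.]', '[ 440. -126.  143.]']
232 ['[ 474. -112.  106.]', '[ 448. -111.  132.]', '[ 444. -116.  135.]', '[ 444. -122.  135.]', '[ 439. -127.  139.]']
234 ['[ 470. -111.  106.]', '[ 461. -115.  114.]', '[ 460. -121.  115.]', '[ 457. -126.  118.]', '[ 452. -131.  123.]']
236 ['[ 497. -118.   74.]', '[ 490. -123.   81.]', '[ 489. -129.   81.]', '[ 473. -131.   98.]', '[ 546. -158.   23.]']
238 ['[ 497. -118.   70.]', '[ 489. -123.   77.]', '[ 488. -129.   78.]', '[ 495. -138.   71.]', '[ 543. -158.   21.]']
240 ['[ 497. -119.   65.]', '[ 492. -124.   70.]', '[ 490. -130.   71.]', '[ 541. -151.   19.]', '[ 538. -157.   22.]']
242 ['[ 496. -119.   61.]', '[ 492. -125.   65.]', '[ 489. -130.   68.]', '[ 528. -148.   27.]', '[ 526. -154.   29.]']
244 ['[ 497. -120.   56.]', '[ 490. -125.   63.]', '[ 489. -131.   63.]', '[ 522. -147.   29.]', '[ 522. -154.   28.]']
246 ['[ 517. -125.   29.]', '[ 517. -132.   29.]', '[ 495. -133.   52.]', '[ 518. -146.   28.]', '[ 518. -153.   27.]']
248 ['[ 514. -125.   28.]', '[ 514. -132.   27.]', '[ 512. -138.   29.]', '[ 512. -145.   29.]', '[ 513. -152.   28.]']
```

View pics/s3.png

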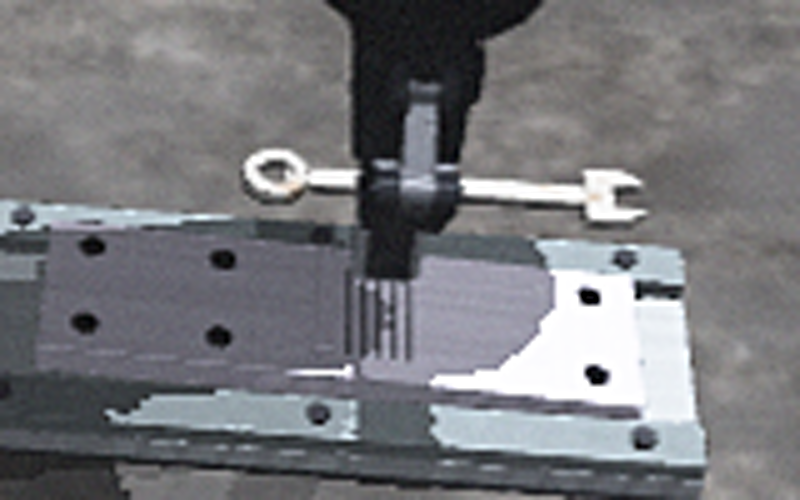

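The tip's lower edge is at crop (390, 278), over the ribbed patch and just behind the rib. Depth puts it at z≈57 against a plate top of 29, so about 28 mm remains.

>>> drive_tool --plan '[[[1,0,0,-5,0],[1,0,0,-5,0],[1,0,0,-5,0],[1,0,0,-3,0],[1,0,0,-2,0],[1,0,0,0,0],[1,0,0,0,0]]]'

```text
clock: 5.4
position: [503.3, -128.1, -8.2]
ee_rot: [-0.657, 0.754, 0.0, -0.0]
contact_force: [0.0, 0.8, -0.1]
gripper_width: 0.1
grasp_force: 0.0
```

>>> drive_tool --plan '[[[1,0,0,-2,0],[1,0,0,-2,0],[1,0,0,0,0],[1,0,0,0,0]]]'

```text
clock: 5.73
position: [504.0, -128.2, -11.1]
ee_rot: [-0.657, 0.754, -0.001, 0.0]
contact_force: [-2.3, 0.8, 7.1]
gripper_width: 0.1
grasp_force: 3.7
```

>>> drive_tool --plan '[[[1,0,0,-2,0],[1,0,0,0,0],[1,0,0,0,0]]]'

```text
clock: 5.98
position: [504.4, -128.1, -12.6]
ee_rot: [-0.657, 0.754, -0.001, 0.001]
contact_force: [-1.4, 1.0, 8.1]
gripper_width: -0.0
grasp_force: 4.4
```

>>> drive_tool --plan '[[[1,0,0,-2,0],[1,0,0,0,0],[1,0,0,0,0]]]'

```text
clock: 6.23
position: [504.9, -128.1, -14.2]
ee_rot: [-0.657, 0.754, -0.001, 0.001]
contact_force: [-1.0, 1.4, 10.9]
gripper_width: 0.0
grasp_force: 5.4
```

>>> drive_tool --plan '[[[1,0,0,-1.5,0],[1,0,0,0,0],[1,0,0,0,0]]]'

```text
clock: 6.48
position: [505.4, -128.3, -14.4]
ee_rot: [-0.657, 0.753, -0.002, 0.001]
contact_force: [-3.5, 0.6, 18.2]
gripper_width: -0.1
grasp_force: 9.4
```

The plate is flat at 18 N. Now I slide forward along the track direction.

>>> drive_tool --plan '[[[1,0.4,3,0,0],[1,0.4,3,0,0],[1,0.4,3,0,0],[1,0.4,3,0,0],[1,0.4,3,0,0],[1,0.4,3,0,0]]]'

```text
clock: 6.98
position: [508.4, -111.0, -14.4]
ee_rot: [-0.657, 0.753, -0.002, 0.002]
contact_force: [-2.5, -5.0, 16.1]
gripper_width: 0.1
grasp_force: 8.3
```

Run:
```python
from h import *
p,d=get_image("side");s=read_state();print(s["clock"],s["position"],s["contact_force"])
p=p[190:310,190:420,::-1];cv2.imwrite("pics/s4.png",cv2.resize(p,None,fx=3.478,fy=3.478,interpolation=cv2.INTER_CUBIC))
```

```text
7.0333 [ 508.51529969 -110.59013129  -14.37557336] [-1.76413291 -1.87727064 16.69024671]
```

View pics/s4.png

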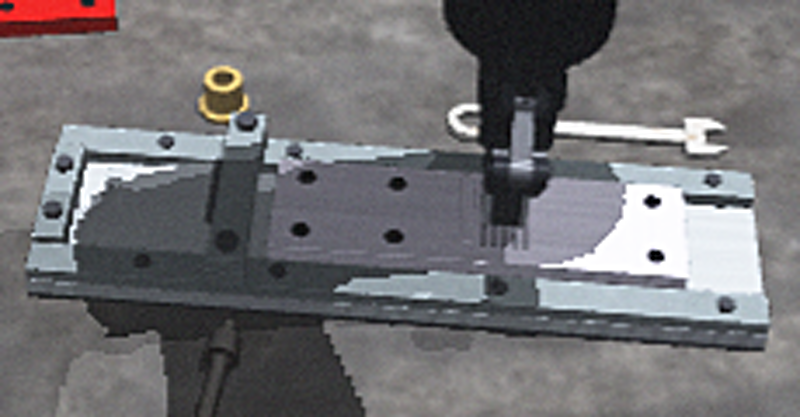

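The plate moves with the fingers. Its nose is at crop (270, 215), flat and just short of the bar. Continuing.

>>> drive_tool --plan '[[[1,0.4,3,0,0],[1,0.4,3,0,0],[1,0.4,3,0,0],[1,0.4,3,0,0],[1,0.4,3,0,0],[1,0.4,3,0,0],[1,0.4,3,0,0],[1,0.4,3,0,0],[1,0.4,3,0,0],[1,0.4,3,0,0]]]'

```text
clock: 7.87
position: [512.9, -80.8, -14.4]
ee_rot: [-0.657, 0.753, -0.003, 0.002]
contact_force: [-0.6, -3.8, 16.0]
gripper_width: -0.3
grasp_force: 8.0
```

>>> drive_tool --plan '[[[1,0.4,3,0,0],[1,0.4,3,0,0],[1,0.4,3,0,0],[1,0.4,3,0,0],[1,0.4,3,0,0],[1,0.4,3,0,0],[1,0.4,3,0,0],[1,0.4,3,0,0],[1,0.4,3,0,0],[1,0.4,3,0,0]]]'

```text
clock: 8.7
position: [516.7, -51.2, -14.4]
ee_rot: [-0.658, 0.753, -0.003, 0.002]
contact_force: [-0.8, -8.9, 15.6]
gripper_width: -0.3
grasp_force: 9.7
```

>>> drive_tool --plan '[[[1,0.4,3,0,0],[1,0.4,3,0,0],[1,0.4,3,0,0],[1,0.4,3,0,0],[1,0.4,3,0,0],[1,0.4,3,0,0],[1,0.4,3,0,0],[1,0.4,3,0,0],[1,0.4,3,0,0]]]'

```text
clock: 9.45
position: [520.1, -24.0, -14.4]
ee_rot: [-0.657, 0.754, -0.002, 0.002]
contact_force: [-0.9, -5.1, 16.6]
gripper_width: 0.4
grasp_force: 11.3
```

Run:
```python
from h import *
p,d=get_image("side");s=read_state();print(s["clock"],s["position"],s["contact_force"])
p=p[190:310,190:420,::-1];cv2.imwrite("pics/s5.png",cv2.resize(p,None,fx=3.478,fy=3.478,interpolation=cv2.INTER_CUBIC))
```

```text
9.5 [520.17875233 -23.47279806 -14.39634927] [-1.64081932 -3.806627   16.73650911]
```

View pics/s5.png

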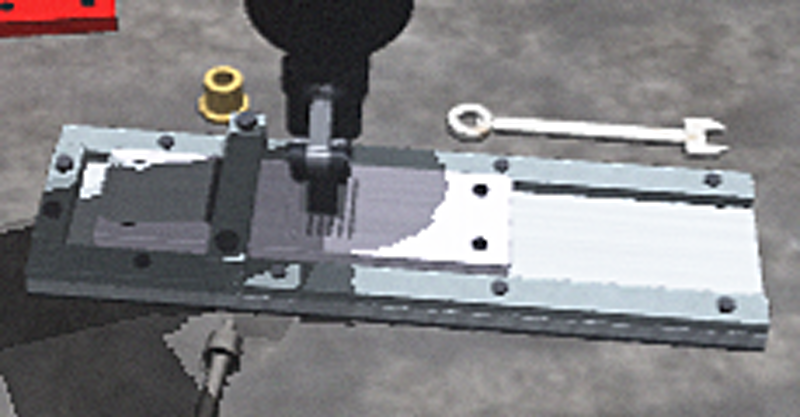

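The nose is out past the bar and spring at about (95, 230), and the tail is at (510, 225). The finger clears the bar by more than 30 px. About 10–15 mm remain, so I'll creep to the stop.

>>> drive_tool --plan '[[[1,0.3,2,0,0],[1,0.3,2,0,0],[1,0.3,2,0,0],[1,0.3,2,0,0],[1,0,0,0,0]]]'

```text
clock: 9.92
position: [521.3, -15.6, -14.4]
ee_rot: [-0.658, 0.753, -0.002, 0.002]
contact_force: [-0.9, -4.2, 16.4]
gripper_width: 0.1
grasp_force: 11.3
```

Run:
```python
from h import *
o=np.array([515.5,-50.9]);y=np.array([.1416,.9899])
S=lambda u,v,z:atz("side",190+(u+.5)/3.478-.5,190+(v+.5)/3.478-.5,z)
for q in((512,178),(508,265)):print("tail before last 8mm, track y",(S(*q,24)[:2]-o)@y)
p,d=get_image("side");np.save("p6.npy",p)
# tail edge: white->floor brightness along rows
g=p[:,:,:].mean(2)
for v in(246,254,262):print(v,g[v,318:346].astype(int))
```

```text
tail before last 8mm, track y -64.99775583246098
tail before last 8mm, track y -63.29593179887653
246 [254 255 255 255 255 226 255 255 255 254 254 254 254 249 245 246 249 248
 248 250 248 248 252 253 255 255 255 255]
254 [253 254 254 253 253 253 254 254 253 254 253 254 255 245 244 244 242 243
 244 242 241 243 242 245 243 243 243 242]
262 [254 255 255 255 255 255 255 255 255 254 253 254 255 245 241 244 244 243
 244 243 244 243 243 244 244 243 244 243]
```

>>> drive_tool --plan '[[[1,0.2,1.5,0,0],[1,0.2,1.5,0,0],[1,0.2,1.5,0,0],[1,0,0,0,0]]]'

```text
clock: 10.3
position: [521.9, -11.2, -14.4]
ee_rot: [-0.658, 0.753, -0.002, 0.002]
contact_force: [-2.0, -4.4, 16.1]
gripper_width: -0.2
grasp_force: 11.3
```

>>> drive_tool --plan '[[[1,0.2,1.5,0,0],[1,0.2,1.5,0,0],[1,0,0,0,0]]]'

```text
clock: 10.55
position: [521.9, -9.6, -14.4]
ee_rot: [-0.658, 0.753, -0.002, 0.001]
contact_force: [0.3, -10.6, 17.9]
gripper_width: -0.1
grasp_force: 13.1
```

The force rises at the stop. I'll push a little more to confirm, then lift straight off.

>>> drive_tool --plan '[[[1,0.2,1.5,0,0],[1,0,0,0,0],[1,0,0,0,0]]]'

```text
clock: 10.8
position: [521.8, -9.4, -14.4]
ee_rot: [-0.657, 0.754, -0.003, 0.0]
contact_force: [0.7, -17.1, 16.5]
gripper_width: -0.2
grasp_force: 15.9
```

>>> drive_tool --plan '[[[1,0,0,2,0],[1,0,0,2,0],[1,0,0,4,0],[1,0,0,10,0],[1,0,-3,20,0],[1,0,-10,30,0],[1,0,-10,30,0],[1,0,0,0,0],[1,0,0,0,0],[1,0,0,0,0],[1,0,0,0,0]]]'

```text
clock: 11.72
position: [518.9, -28.9, 79.7]
ee_rot: [-0.657, 0.754, 0.001, -0.001]
contact_force: [-0.5, 0.7, -0.1]
gripper_width: -0.1
grasp_force: 0.0
```

Run:
```python
from h import *
p,d=get_image("side");s=read_state();print(s["clock"],s["position"],s["contact_force"])
p=p[190:310,190:420,::-1];cv2.imwrite("pics/s7.png",cv2.resize(p,None,fx=3.478,fy=3.478,interpolation=cv2.INTER_CUBIC))
```

```text
11.7667 [518.85171085 -28.91063437  79.40491744] [ 0.37277142  0.02046294 -0.57923714]
```

View pics/s7.png

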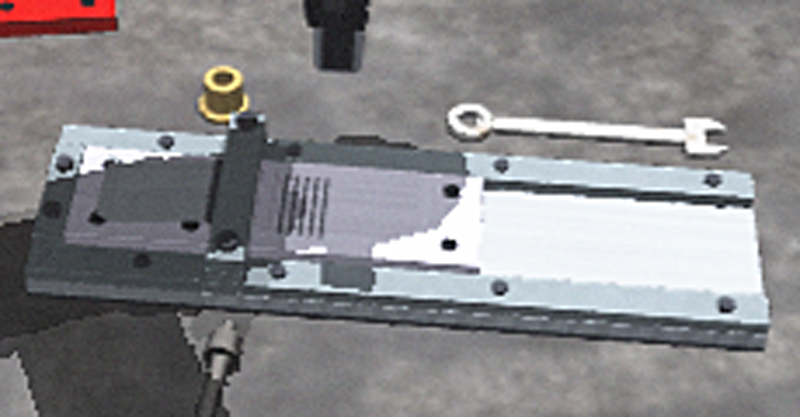

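The nose edge at (68, 215) is against the stop, the tail is at (480, 222), and the plate lies flat under the leaf. The tools beside the track are where they were and the hand is clear. Handing in.

```bash
python3 -c "
from bench import *
print(job_done())"
```

```text
the job is handed in; nothing more can be done
None
```

I pressed the plate flat, slid it under the bar and drag spring until the force rose against the end stop, released it, and handed the job in at about 12 s; the hand-in returned no verdict, but the last picture shows the plate flat and home.

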